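Take the rear pot off the crowded hook and seat it in the planter

TASK

Two equal hooks stick out of the stacked crates: on one hang a trowel, a hand fork and, hindmost under the projecting board, a small metal pot; the other hook is empty. Hang the trowel and the fork on the empty hook, then draw the pot out along its hook, take it off, set it gently, without dropping it, upright in the tapered collar of the terracotta planter, and press it down until the stiff collar is fully home. Leave everything else where it is.

Things in the scene. Friction and masses are not known exactly. Their poses are not given: they have to be found in the camera images.
- crates: Two stacked whitened-ash crates, one fixed block 360 (x) by 260 by 360 high. Origin on the table below the middle of the plane face that carries the hooks; y points out of that face. The top board (underside 345 above the table) projects 38 beyond the face, over the hooks' roots and the edge of the pot; small things stand on it.
- full_hook: Crowded hook, fixed: level steel bar of 12 diameter, axis 270 above the table. Origin on the axis where it leaves the crate face; y runs out along the bar, z up. Straight to y = 172, then the end bends up 45 degrees to y = 185 (191 with its round end); its top is 19 above the axis. The hooks are 150 apart along the face; either may be the crowded one.
- spare_hook: The empty hook, the same in every way as the crowded hook, same origin and axes.
- trowel_handle (a point): Trowel, 184 long. Closed frame handle 52 wide (x), 60 high (z), 18 thick (y), opening 34 wide by 40 high with the bar passing along y. Point at the opening's centre: 30 below the handle's top, 14 below the bar's axis when hung. Thin shaft, flat blade 56 wide, tip 154 below the point. 0.13 to 0.25 kg. Hangs before the pot, 112 or 152 from the crate face.
- fork_handle (a point): Three-tined hand fork, 188 long, frame handle, point and axes as the trowel's. Tines 60 wide in all, tips 158 below the point. 0.13 to 0.25 kg. Hangs at the other of the two places (112 or 152 from the face).
- pot_handle (a point): Frame handle of the metal pot, form, sizes, point and axes as the trowel's. Two thin straps join it to an open tapered pot 75 high, 90 across the rim, 48 across the foot; rim 83 below the point, foot 158 below. Hangs hindmost, handle 52 to 57 from the crate face, its top edge 59 below the projecting board. 0.18 to 0.33 kg.
- pot_foot (a point): Centre of the underside of the pot; z is the pot's axis (up).
- planter: Fixed terracotta planter, round, 90 high, 124 across the rim, origin at the centre of its underside. In it slides a grey tapered collar.
- collar_mouth (a point): Centre of the collar's upper edge. The collar is a ring, open below, 40 high, whose inner taper matches the pot's: inner radius 41 at the mouth, 30 at its lower end. The seated pot's foot lies about 60 below this point (20 below the ring's lower end).
- collar (a joint): How far the collar is pushed down, m: 0 = fully up (mouth 106 above the table), 0.014 = home on a hard stop (mouth 92). Starts 0 to 0.003. Held by friction: about 9 N moves it, it stays where it is left, no spring; it bears the pot's weight without sinking.
- jar: Bystander: blue screw-top jar, 72 across, 90 high, on the table; origin at the centre of its underside.
- saucer: Bystander: black saucer, 124 across, 18 high, on the table below the hooks; origin at the centre of its underside.
- lamp_head: Bystander: chrome desk lamp head, 110 across, about 135 high, standing mouth down on the crates' top board; origin at the centre of its underside.
- bulb: Bystander: tubular LED bulb, 115 long, 30 thick, lying on the crates' top board; origin below its middle.
- cell0: Bystander: spent C cell, 26 across, 50 high, upright on the crates' top board; origin at the centre of its underside.
- cell1: Bystander: another such cell.
- cell2: Bystander: another such cell.
Mind the look-alikes: they are no part of the job. What is shaped like the part that bears fork_handle but purple is not meant. What is shaped like the part that bears pot_handle but turquoise is not meant.

How it is judged:
By the outcome, as a careful person would: the job done as asked, in the order asked, and still so for the second after the job is handed in, with the robot touching nothing.
It also fails if it takes over 72 s, if anything falls off the work surface, if the arm or the gripper's body presses on something with over 40 N, if the wrist force passes 120 N, or if a joint passes its speed limit or range.

ROBOT

A 6-joint arm with a two-finger parallel gripper is mounted at the origin on the work surface. World frame = base frame: x ahead of the robot, y to its left, z up, the work surface at z = 0. Lengths are in m, angles in rad, forces in N, time in s.
With the tool pointing down it reaches from about 0.35 to 0.925 m from the base axis. Payload 6.4 kg.
Tool frame: the origin (TCP) lies at the very end of the fingers, on their centre line; the grasp point (between the pads) lies 19 mm behind it; z points along the fingers, y is the line along which they close (so a half turn about z gives the same grasp; the last joint's range is limited). The gripper opens to 94 mm and grips with 3 to 60 N. Pads are 16 mm wide; open, the fingers measure 119 mm over their backs; the gripper's body (75 mm by 177 mm) begins 78 mm behind the grasp point.
Start: joints at [1.17, 0.245, 1.558, -0, 1.339, -0.174], TCP at [0.146, 0.633, 0.176] pointing down, gripper open.
Joint ranges: [-3.13, 3.13], [-1.02, 2.26], [0.13, 2.54], [-0.95, 4.09], [0.21, 2.88], [-2.74, 2.74]. Speed limits (rad/s): [2.57, 2.57, 3.14, 3.14, 3.14, 3.14].

INTERFACE

Orientations are given as a 3x3 rotation matrix whose columns are the frame's x, y, z axes.
In Python, from workcell import manip gives the robot as it stands. The module is installed in compiled form; this text tells all that it offers. Calls block until the motion is done:
- manip.move_to(position, orientation): joint-space move of the TCP to a pose.
- manip.move_straight(position, rate=0.15, frame=None, stop_force=None): straight line of the TCP; frame=None keeps the orientation; rate is the mean speed in m/s. With stop_force (N) it stops when the force on the tool has changed by that much, and returns True; else False.
- manip.move_j(angles): joint-space move.
- manip.gripper_to(opening, squeeze=None): opening from 0.0 (shut) to 1.0 (fully open); squeeze is the grip in N (None keeps the last); returns when the fingers have stopped.
- manip.dwell(seconds).
- manip.ik(position, orientation): joint angles nearest the present ones, or None.
- manip.grab_frame(name): name is "scene" or "side" or "wrist"; returns the picture (384x512x3 uint8, red, green, blue); there is no depth.
- manip.camera_model(name): a dict with "fx", "fy", "cx", "cy" (pixels), "eye" and "orientation" of the camera in the world. Camera axes: x right, y up, looking along -z (the intrinsics and any distortion apply to the point x, -y, -z); pixel columns grow to the right and rows downward; lengths in m; the calibration is good to about 2 mm. A picture is of the moment at which its call begins: read the wrist's pose just before it. camera_model takes no time and is no camera call; for the wrist camera it gives the pose at the moment of the call.
A pose or a line that the arm cannot do raises manip.Unreachable and nothing moves.
- manip.job_done(): hands the job in; it is judged then, once.
Readings, each from a call of its own:
- manip.get_time_s(): time.
- manip.get_joints(): joint angles.
- manip.get_joint_velocities(): joint speeds.
- manip.get_tau(): joint torques, N m.
- manip.get_tcp_pos(): TCP position.
- manip.get_tool_rot(): TCP orientation.
- manip.get_wrist_force(): force on the tool from outside, world axes, zero at the start.
- manip.get_torque(): the same for the moment, N m.
- manip.get_opening(): opening from 0.0 (shut) to 1.0 (fully open).
- manip.get_finger_force(): force on a finger pad.
Only numpy, scipy, OpenCV 4.12 (cv2) and the standard library are available. Lean on these libraries where they do the work, as an engineer would, in place of code of your own. Each camera call takes 0.05 s, during which the arm holds its last target. There are 200 camera calls.

## Working session

There is one attempt and no reset: what is moved stays moved. The work goes in short steps, each a Python script; the robot and the scene stay as the last script left them, time stands still between calls to the robot, and variables do not carry over. Pictures are saved under pics/ and viewed, at most 10 in all, crops included, and the job is handed in when it is done.

```bash
mkdir -p pics
python3 - <<'E'
from workcell import manip
import cv2, numpy as np
for n in("scene","side"):
    im=manip.grab_frame(n); cv2.imwrite(f"pics/{n}0.png",cv2.resize(im[:,:,::-1],(800,600),interpolation=cv2.INTER_CUBIC)); np.save(f"pics/{n}0.npy",im)
    print(n,manip.camera_model(n))
print(manip.camera_model("wrist"),manip.get_tool_rot(),manip.get_time_s(),manip.get_wrist_force())
E
```

```text
scene {'fx': 392.6240370939216, 'fy': 392.6240370939216, 'cx': 254.5203573171723, 'cy': 192.47524533572894, 'eye': array([1.19053521, 0.5128352 , 0.96078308]), 'orientation': array([[-0.62914845, -0.50139921,  0.59394534],
       [ 0.77710011, -0.38907143,  0.49471087],
       [-0.01696048,  0.77280156,  0.63442107]])}
side {'fx': 425.85505821289973, 'fy': 425.85505821289973, 'cx': 261.71708748368826, 'cy': 189.9439133799769, 'eye': array([ 0.44809275, -0.69026133,  0.95894788]), 'orientation': array([[ 0.99104709,  0.11132232, -0.07370896],
       [-0.13249837,  0.75212524, -0.64556317],
       [-0.01642722,  0.64954982,  0.76014155]])}
{'fx': 323.92064745721285, 'fy': 323.92064745721285, 'cx': 255.40128597007887, 'cy': 195.18410258749205, 'eye': array([0.07741067, 0.64837313, 0.38329574]), 'orientation': array([[ 0.22410542, -0.94608165, -0.23389373],
       [ 0.9745628 ,  0.21705604,  0.05580342],
       [-0.00202654, -0.24044998,  0.97065942]])} [[-9.74402741e-01  2.24808472e-01 -6.70512101e-04]
 [ 2.24809272e-01  9.74401513e-01 -1.57565351e-03]
 [ 2.99127748e-04 -1.68605844e-03 -9.99998534e-01]] 0.1 [-0.03087977  0.54649103 -0.18530606]
```

View pics/scene0.png

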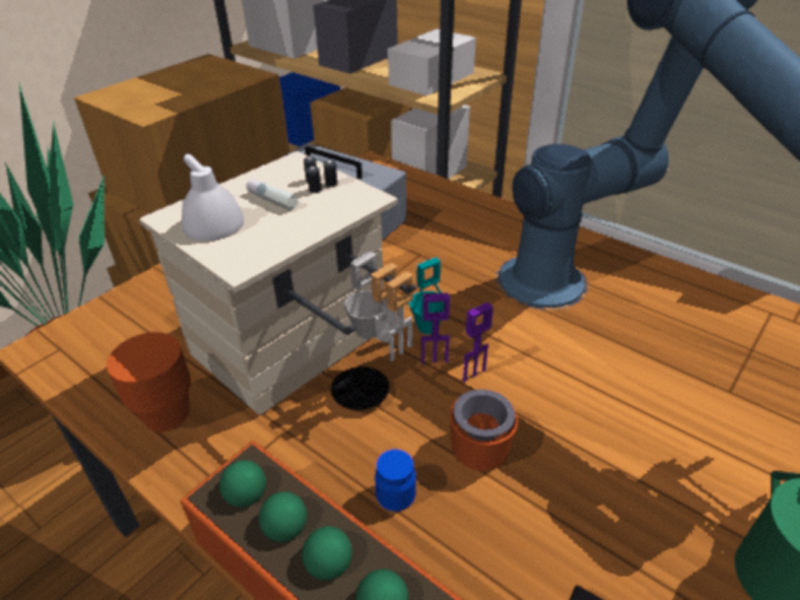

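View pics/side0.png

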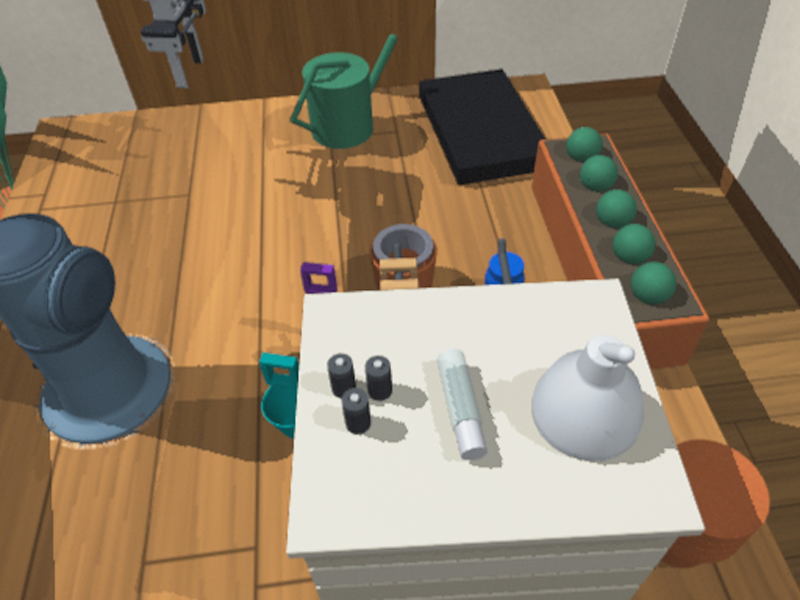

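The side view shows the spare hook's tip at (502,255) and the crowded hook, with a copper handle, at (398,272). The scene view shows the planter with its grey collar at (483,420), purple forks at (435,325) and (478,340), and the turquoise pot at (430,290).

```bash
cat > h.py <<'E'
import numpy as np, cv2, json
def ray(c,u,v):
    d=np.array([(u-c["cx"])/c["fx"],-(v-c["cy"])/c["fy"],-1.]); d=np.array(c["orientation"])@d
    return np.array(c["eye"]),d/np.linalg.norm(d)
def plane(c,u,v,z):
    o,d=ray(c,u,v); return o+d*(z-o[2])/d[2]
def tri(a,b):
    (o,d),(p,e)=a,b
    s=np.linalg.lstsq(np.c_[d,-e],p-o,rcond=None)[0]
    P,Q=o+s[0]*d,p+s[1]*e; return (P+Q)/2,np.linalg.norm(P-Q)
def proj(c,P):
    q=np.array(c["orientation"]).T@(np.array(P)-c["eye"]); return c["cx"]-c["fx"]*q[0]/q[2], c["cy"]+c["fy"]*q[1]/q[2]
E
python3 - <<'E'
from h import *; from workcell import manip
S,D=manip.camera_model("scene"),manip.camera_model("side"); k=512/800
np.set_printoptions(precision=4,suppress=True)
for n,c,pts in(("scene",S,[(233,285),(398,203),(142,221)]),("side",D,[(303,294),(617,281),(288,554),(704,531)])):
    for p in pts: print(n,"board",p,plane(c,p[0]*k,p[1]*k,.36))
a=np.load("pics/scene0.npy");b=np.load("pics/side0.npy")
# collar: grey ellipse; jar: blue
print("collar",plane(S,484*k,414*k,.105),plane(D,404*k,246*k,.105))
print("saucer",plane(S,360*k,388*k,.018),"jar",plane(S,396*k,462*k,.09))
print("spare tip",tri(ray(S,350*k,329*k),ray(D,502*k,243*k)))
print("purple foot",plane(S,435*k,360*k,0),plane(S,475*k,375*k,0),"turq",plane(S,430*k,325*k,0))
print("purple top/turq top",tri(ray(S,436*k,297*k),ray(D,320*k,266*k)),tri(ray(S,480*k,308*k),ray(D,320*k,266*k)),tri(ray(S,429*k,262*k),ray(D,280*k,356*k)))
A=cv2.resize(a[140:255,165:325,::-1],(800,575),interpolation=cv2.INTER_CUBIC); cv2.imwrite("pics/crop1.png",A)
E
```

```text
scene board (233, 285) [ 0.7593 -0.1897  0.36  ]
scene board (398, 203) [ 0.3984 -0.1408  0.36  ]
scene board (142, 221) [ 0.738  -0.4782  0.36  ]
side board (303, 294) [ 0.3818 -0.1588  0.36  ]
side board (617, 281) [ 0.7566 -0.1935  0.36  ]
side board (288, 554) [ 0.3593 -0.4652  0.36  ]
side board (704, 531) [ 0.7331 -0.4966  0.36  ]
collar [0.5429 0.1686 0.105 ] [0.5381 0.1559 0.105 ]
saucer [ 0.5767 -0.105   0.018 ] jar [0.7118 0.1026 0.09  ]
spare tip (array([ 0.6596, -0.0334,  0.2808]), np.float64(0.0003313784849553609))
purple foot [ 0.4007 -0.0417  0.    ] [0.3845 0.0527 0.    ] turq [ 0.3143 -0.1197 -0.    ]
purple top/turq top (array([ 0.415 , -0.0085,  0.2241]), np.float64(0.05213411413433964)) (array([0.3895, 0.051 , 0.1884]), np.float64(0.00491902475021338)) (array([ 0.3261, -0.1184,  0.189 ]), np.float64(0.0018460143300328279))
```

View pics/crop1.png

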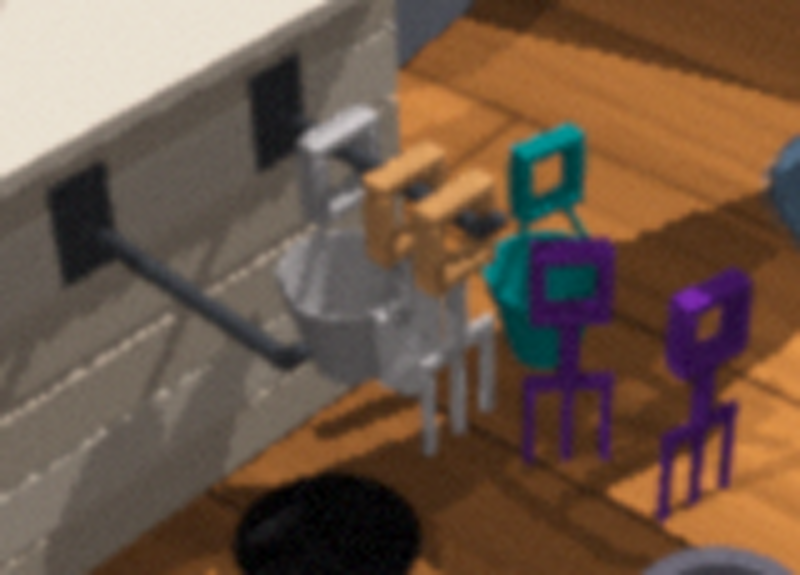

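The crop shows the copper-handled fork (tines at 455,390) foremost on the crowded hook with its handle at (455,215). The copper-handled trowel is next at (405,190), and the grey metal pot is hindmost at (340,150). The purple forks at (570,290) and (710,310) and the turquoise pot at (550,170) stand free and are look-alikes, so they are not meant.

```bash
cat >> h.py <<'E'
Z=np.array([0,0,1.])
def frame(yaw,tilt):
    e=np.array([np.cos(yaw),np.sin(yaw),0]); n=np.array([-np.sin(yaw),np.cos(yaw),0])
    s,c=np.sin(tilt),np.cos(tilt)
    return np.c_[c*n-s*Z,e,-s*n-c*Z]
E
python3 - <<'E'
from h import *; from workcell import manip
np.set_printoptions(precision=3,suppress=True)
yaw=np.radians(-5); F=np.array([.494,-.208,.27]); Sp=np.array([.643,-.221,.27])
for t in(0,np.radians(32)):
    R=frame(yaw,t); n=np.array([-np.sin(yaw),np.cos(yaw),0])
    for nm,B,y,dz in(("fork",F,.152,-.01),("trowel",F,.112,-.01),("pot",F,.054,-.01),("out",F,.24,.03),("sp",Sp,.08,.02),("spout",Sp,.3,.03),("planter",np.array([.54,.16,0]),0,.215),("planterhi",np.array([.54,.16,0]),0,.35)):
        print(round(t,2),nm,manip.ik(B+n*y+Z*dz+R[:,2]*.019,R))
R=frame(yaw,0); n=R[:,0]
manip.move_to(F+n*.16+Z*.12,R)
c=manip.camera_model("wrist"); im=manip.grab_frame("wrist"); np.save("pics/w1.npy",im); json.dump({k:np.array(v).tolist() for k,v in c.items()},open("pics/w1.json","w"))
cv2.imwrite("pics/w1.png",cv2.resize(im[:,:,::-1],(800,600),interpolation=cv2.INTER_CUBIC)); print(manip.get_time_s(),manip.get_tcp_pos())
E
```

```text
0 fork [-0.334 -0.138  1.838 -0.     1.441 -0.246]
0 trowel [-0.41  -0.131  1.832 -0.     1.44  -0.323]
0 pot [-0.517 -0.108  1.811 -0.     1.438 -0.43 ]
0 out [-0.16  -0.145  1.773 -0.     1.513 -0.072]
0 sp [-0.384  0.222  1.414 -0.     1.506 -0.297]
0 spout [-0.052  0.238  1.377 -0.     1.526  0.035]
0 planter [ 0.087  0.026  1.763 -0.     1.352  0.174]
0 planterhi [ 0.087 -0.044  1.591 -0.     1.594  0.174]
0.56 fork [-0.031 -0.057  1.844 -0.565  1.418  0.163]
0.56 trowel [-0.109 -0.08   1.866 -0.57   1.378  0.097]
0.56 pot [-0.224 -0.101  1.885 -0.573  1.318 -0.001]
0.56 out [ 0.133 -0.013  1.728 -0.544  1.564  0.262]
0.56 sp [-0.153  0.24   1.471 -0.565  1.417  0.02 ]
0.56 spout [ 0.169  0.369  1.295 -0.539  1.626  0.267]
0.56 planter [ 0.337  0.234  1.616 -0.504  1.546  0.503]
0.56 planterhi [ 0.337  0.145  1.473 -0.513  1.75   0.389]
2.9667 [ 0.508 -0.048  0.39 ]
```

View pics/w1.png

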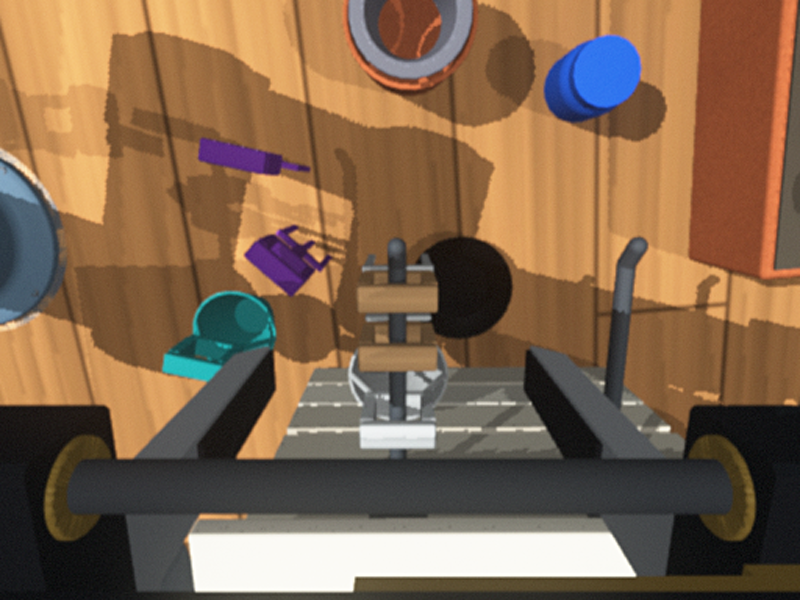

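The wrist view shows the crowded bar at u≈397 with its tip at (397,243). The fork handle top is at (398,298), the trowel's at (398,358) and the pot's at (397,435). The spare bar runs from (614,400) to (640,243), and the collar is at (411,25).

Run:
```python
from h import *
np.set_printoptions(precision=4,suppress=True)
c=json.load(open("pics/w1.json")); k=.64
P=lambda u,v,z:plane(c,u*k,v*k,z)
yaw=np.radians(-5);e=np.array([np.cos(yaw),np.sin(yaw),0]);n=np.array([-np.sin(yaw),np.cos(yaw),0]);F=np.array([.494,-.208,.27])
rel=lambda p:np.array([(p-F)@e,(p-F)@n])
for nm,u,v,z in[("fork L back",358,312,.286),("fork R back",438,312,.286),("fork L fr",358,287,.286),("fork R fr",438,287,.286),("tr L back",360,370,.286),("tr R back",437,370,.286),("tr L f",360,347,.286),("pot L",360,447,.286),("pot R",435,447,.286),("pot f",397,424,.286),("tip",397,240,.285),("bar mid",397,325,.276),("bar in",397,385,.276),("sp tip",641,240,.285),("sp bend",622,280,.276),("sp in",614,395,.276),("board L",190,533,.345),("board R",604,533,.345)]:
    p=P(u,v,z); print(nm,p,rel(p))
im=np.load("pics/w1.npy")
m=(cv2.cvtColor(im,cv2.COLOR_RGB2HSV)[:,:,1]<60).astype(np.uint8); m[75:]=0;m[:,:215]=0;m[:,310:]=0
ys,xs=np.nonzero(m); print("collar px",xs.min(),xs.max(),ys.max(), "edges at z.105",plane(c,xs.min(),15,.105),plane(c,xs.max(),15,.105),plane(c,xs.mean(),ys.max(),.105))
```

```text
fork L back [ 0.48   -0.0586  0.286 ] [-0.0269  0.1476]
fork R back [ 0.5308 -0.0629  0.286 ] [0.024  0.1477]
fork L fr [ 0.4817 -0.0424  0.286 ] [-0.0267  0.1639]
fork R fr [ 0.5318 -0.0467  0.286 ] [0.0236 0.164 ]
tr L back [ 0.4772 -0.0977  0.286 ] [-0.0263  0.1084]
tr R back [ 0.5275 -0.1021  0.286 ] [0.0241 0.1084]
tr L f [ 0.4789 -0.082   0.286 ] [-0.0261  0.1242]
pot L [ 0.4714 -0.1533  0.286 ] [-0.0273  0.0525]
pot R [ 0.5223 -0.1577  0.286 ] [0.0239 0.0526]
pot f [ 0.498  -0.1384  0.286 ] [-0.0021  0.0697]
tip [ 0.5087 -0.0152  0.285 ] [-0.0022  0.1933]
bar mid [ 0.5037 -0.0722  0.276 ] [-0.0022  0.1362]
bar in [ 0.5001 -0.1145  0.276 ] [-0.0021  0.0937]
sp tip [ 0.6587 -0.0281  0.285 ] [0.1484 0.1936]
sp bend [ 0.6514 -0.0544  0.276 ] [0.1434 0.1667]
sp in [ 0.6475 -0.1346  0.276 ] [0.1465 0.0865]
board L [ 0.3756 -0.1667  0.345 ] [-0.1216  0.0308]
board R [ 0.6142 -0.1873  0.345 ] [0.118  0.0311]
collar px 223 302 50 edges at z.105 [0.4801 0.1577 0.105 ] [0.5885 0.1485 0.105 ] [0.5307 0.1085 0.105 ]
```

```bash
cat >> h.py <<'E'
yaw=np.radians(-5);e=np.array([np.cos(yaw),np.sin(yaw),0]);n=np.array([-np.sin(yaw),np.cos(yaw),0])
F=np.array([.494,-.208,.27])-.0021*e+.004*n
def hk(x,y,z,R):  # TCP for grasp point at hook coords (x,y,z rel. bar axis)
    return F+e*x+n*y+Z*z+R[:,2]*.019
def shot(manip,name,nm):
    c=manip.camera_model(name); im=manip.grab_frame(name); np.save(f"pics/{nm}.npy",im)
    json.dump({k:np.array(v).tolist() for k,v in c.items()},open(f"pics/{nm}.json","w"))
    cv2.imwrite(f"pics/{nm}.png",cv2.resize(im[:,:,::-1],(800,600),interpolation=cv2.INTER_CUBIC))
def transfer(manip,y0,y1,gz=-.008):
    R=frame(yaw,0); L=.0205
    go=lambda x,y,z,r=.2,**k: manip.move_straight(hk(x,y,z,R),rate=r,**k)
    go(0,y0,.09); go(0,y0,gz)
    manip.gripper_to(0,squeeze=30); print("grip",manip.get_opening(),manip.get_finger_force())
    go(0,y0,gz+L,.08); print("lifted",manip.get_wrist_force())
    go(0,.235,gz+L,.12); print("out",manip.get_wrist_force())
    go(.15,.235,gz+L); go(.15,y1,gz+L,.12); print("in",manip.get_wrist_force(),manip.get_opening())
    go(.15,y1,gz+.0005,.06); print("down",manip.get_wrist_force())
    manip.gripper_to(1.0); go(.15,y1,.09); print(manip.get_time_s())
E
python3 - <<'E'
from h import *; from workcell import manip
np.set_printoptions(precision=3,suppress=True)
transfer(manip,.152,.095)
R=frame(yaw,0); manip.move_straight(hk(.0,.17,.14,R),rate=.25)
shot(manip,"wrist","w2"); print(manip.get_time_s())
E
```

```text
grip 0.5542555573849195 29.998096525669098
lifted [-0.982 -0.055 -1.567]
out [ 0.006  0.129 -1.831]
in [-0.305 -0.164 -1.521] 0.5515906111431104
down [-1.705  0.463 -0.625]
10.1333
11.0333
```

View pics/w2.png

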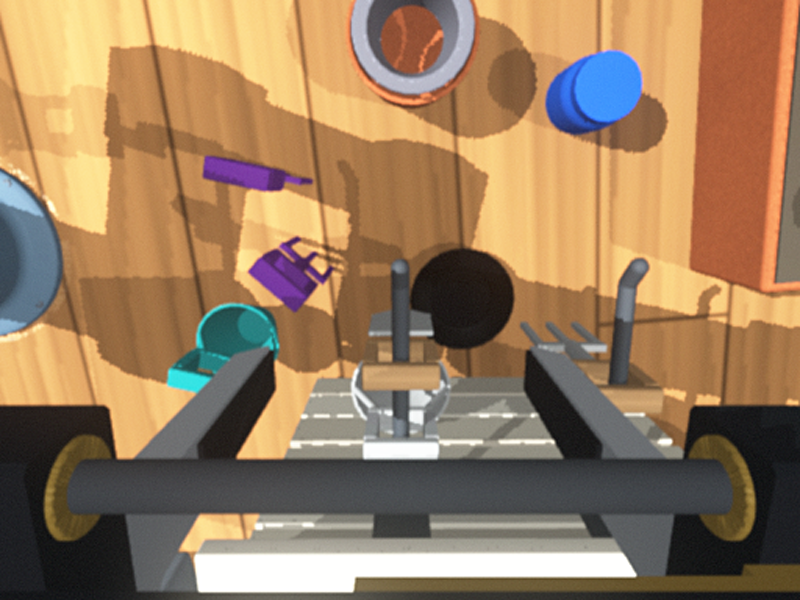

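The fork hangs on the spare hook, its handle at (620,390). The trowel (400,375) and the pot (400,445) are undisturbed.

Run:
```python
from h import *; from workcell import manip
np.set_printoptions(precision=3,suppress=True)
transfer(manip,.112,.145)
R=frame(yaw,np.radians(32)); manip.move_straight(hk(0,.15,.12,R),rate=.25,frame=R)
shot(manip,"wrist","w3"); print(manip.get_time_s())
```

```text
grip 0.5519742653134088 29.99909833073616
lifted [-1.177 -0.561 -2.05 ]
out [ 0.047 -0.569 -2.159]
in [-0.724 -0.615 -2.045] 0.5495882513841892
down [-0.974  0.608 -0.841]
18.25
19.0667
```

View pics/w3.png

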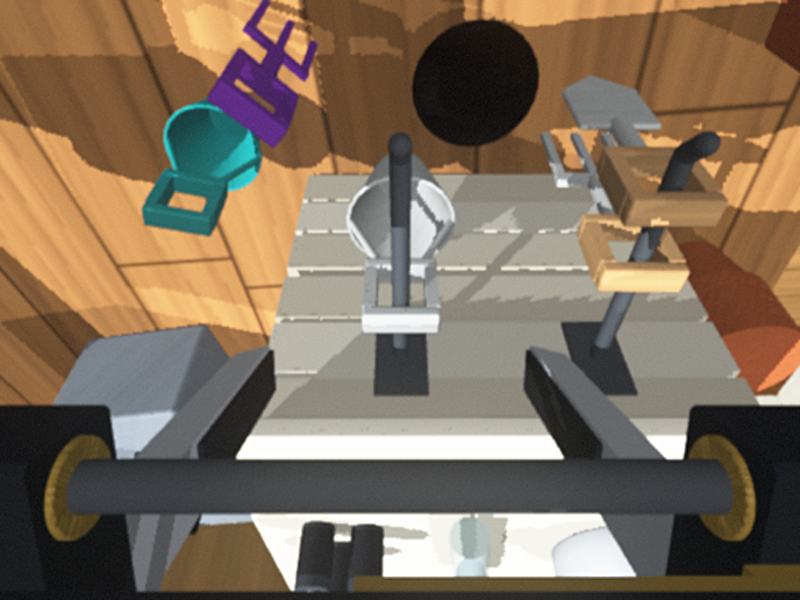

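The trowel handle (660,185) and fork handle (635,255) are both on the spare hook. The pot handle's top edge is at (401,320) and its bar is clear. Next I look at the collar from above.

Run:
```python
from h import *; from workcell import manip
np.set_printoptions(precision=4,suppress=True)
c=json.load(open("pics/w3.json"));k=.64
for u,v in[(362,332),(440,332),(364,311),(438,311)]:
    p=plane(c,u*k,v*k,.286)-F; print("pot top",p@e,p@n)
R=frame(yaw,0); manip.move_straight([.535,.09,.33],rate=.25,frame=R)
shot(manip,"wrist","w4"); print(manip.get_time_s())
```

```text
pot top -0.02585997142150108 0.04870788932923731
pot top 0.027163955682137083 0.048780114618012974
pot top -0.023489948951529532 0.06945921098677024
pot top 0.02463847660058337 0.06952341716368599
19.9167
```

View pics/w4.png

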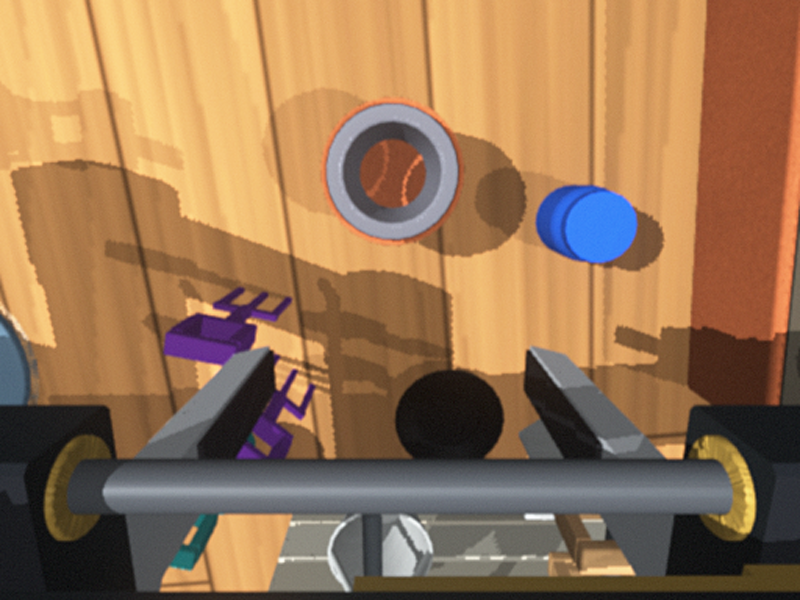

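The collar ring is centred at about (393,171), outer edges at u 328–459, with the jar at (590,223). Next I take the pot off and bring it over the collar.

Run:
```python
from h import *; from workcell import manip
np.set_printoptions(precision=4,suppress=True)
c=json.load(open("pics/w4.json")); im=np.load("pics/w4.npy")
m=(cv2.cvtColor(im,cv2.COLOR_RGB2HSV)[:,:,1]<70).astype(np.uint8)*255; m[:60]=0;m[160:]=0;m[:,:200]=0;m[:,302:]=0
m=cv2.morphologyEx(m,cv2.MORPH_OPEN,np.ones((3,3),np.uint8))
k=max(cv2.findContours(m,cv2.RETR_EXTERNAL,cv2.CHAIN_APPROX_NONE)[0],key=cv2.contourArea)
P=np.array([plane(c,u,v,.105)[:2] for u,v in k[:,0]])
A=np.c_[2*P,np.ones(len(P))]; s=np.linalg.lstsq(A,(P**2).sum(1),rcond=None)[0]; r=np.sqrt(s[2]+s[0]**2+s[1]**2)
C=s[:2]; print("collar",C,"r",r,"res",np.std(np.hypot(*(P-C).T)-r)); np.save("collar.npy",C)
assert np.hypot(*(C-[.537,.158]))<.02
R=frame(yaw,np.radians(32)); y0=.057; gz=-.008; L=.0205; b=-R[:,2]
manip.move_straight(hk(0,y0,gz,R)+b*.11,rate=.25,frame=R)
manip.move_straight(hk(0,y0,gz,R),rate=.1); print(manip.get_wrist_force())
manip.gripper_to(0,squeeze=50); print("grip",manip.get_opening(),manip.get_wrist_force())
manip.move_straight(hk(0,y0,gz+L,R),rate=.05); print("lift",manip.get_wrist_force())
manip.move_straight(hk(0,.29,gz+L,R),rate=.1); print("out",manip.get_wrist_force(),manip.get_opening())
manip.move_straight(hk(0,.29,gz+.05,R),rate=.1)
T=np.array([*C,.312])+R[:,2]*.019
manip.move_straight(T,rate=.12); print(manip.get_wrist_force(),manip.get_tcp_pos(),manip.get_time_s())
shot(manip,"wrist","w5"); shot(manip,"scene","s5")
a=np.load("pics/s5.npy")[180:310,220:394,::-1]; b=cv2.resize(cv2.imread("pics/w5.png"),(400,300))
cv2.imwrite("pics/v5.png",np.hstack([b,cv2.resize(a,(400,300),interpolation=cv2.INTER_CUBIC)]))
```

```text
collar [0.5351 0.1636] r 0.05394544439260579 res 0.00035389798391967646
[ 0.7034 -0.2185 -0.2315]
grip 0.5426584859655507 [1.1369 0.1827 0.4098]
lift [-0.6311  0.0381 -3.8771]
out [-0.1907  0.1271 -2.3104] 0.5438454869530063
[ 0.2353 -0.6627 -3.2949] [0.5341 0.1533 0.2957] 27.125
```

View pics/v5.png

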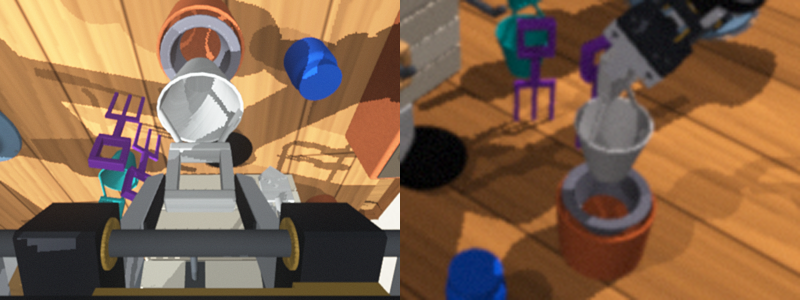

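The pot is held upright over the collar. Its rim spans (158–243, 72–143) in the left view, and its foot sits over the ring in the right one. I'll check the rim centre against the collar, then lower.

Run:
```python
from h import *; from workcell import manip
np.set_printoptions(precision=4,suppress=True)
C=np.load("collar.npy")
c=json.load(open("pics/w5.json"));k=512/400
for u,v in[(158,105),(243,105),(200,72),(200,143)]:
    p=plane(c,u*k,v*k,.223)[:2]-C; print((u,v),p@e[:2],p@n[:2])
R=manip.get_tool_rot()
p=manip.get_tcp_pos(); p=p+[0,0,-.07]; 
s=manip.move_straight(p,rate=.1,stop_force=6); print(s,manip.get_tcp_pos(),manip.get_wrist_force())
if not s:
    s=manip.move_straight(p-[0,0,.06],rate=.025,stop_force=5); print(s,manip.get_tcp_pos(),manip.get_wrist_force())
print(manip.get_torque(),manip.get_opening(),manip.get_time_s())
```

```text
(158, 105) -0.04287574438761552 0.008178743663958675
(243, 105) 0.04295772276937745 0.00818362989115796
(200, 72) -0.0005408063712389867 0.04424015406893712
(200, 143) -0.00036758740421699717 -0.04492320746924326
False [0.5345 0.1531 0.2265] [ 0.2858  0.1736 -3.4311]
True [0.5344 0.1531 0.1918] [1.5162 1.082  3.2315]
[ 0.0643 -0.0078  0.0631] 0.5467066572828828 29.4583
```

Rim centre is within 1 mm of the collar axis, and contact came at the expected seated height (predicted grasp height ≈0.208). Now press.

Run:
```python
from h import *; from workcell import manip
np.set_printoptions(precision=4,suppress=True)
manip.gripper_to(0,squeeze=60)
p=manip.get_tcp_pos()
for i in range(1):
    s=manip.move_straight(p-[0,0,.03],rate=.02,stop_force=30); print(s,manip.get_tcp_pos()-p,manip.get_wrist_force(),manip.get_opening())
manip.dwell(.2); print(manip.get_wrist_force(),manip.get_time_s())
shot(manip,"scene","s6"); a=np.load("pics/s6.npy")[180:310,220:394,::-1]
cv2.imwrite("pics/v6.png",cv2.resize(a,(800,598),interpolation=cv2.INTER_CUBIC))
```

```text
True [ 0.0005 -0.0001 -0.0116] [-2.0781  1.5926  4.0258] 0.5398331735576747
[-2.2052  0.9509  4.9915] 30.7917
```

View pics/v6.png

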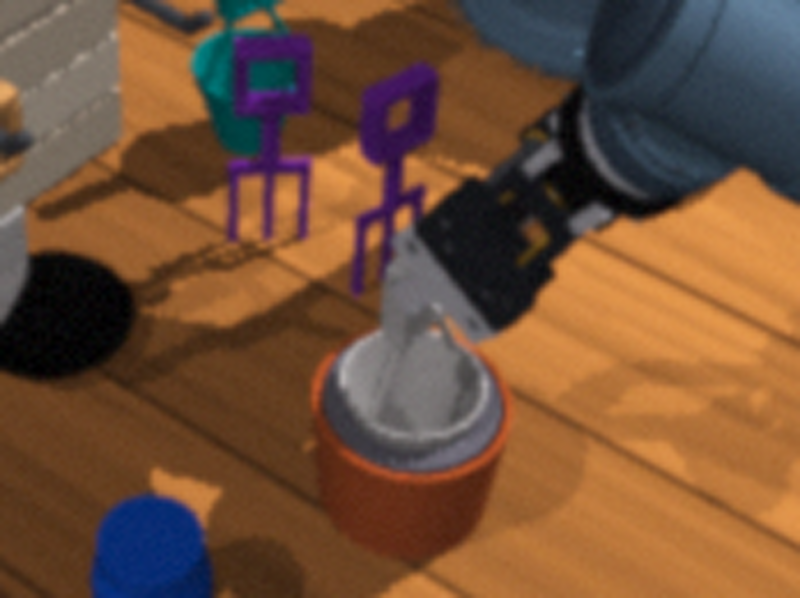

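The collar (415,450) is nearly flush with the planter rim and the pot sits upright in it. It travelled 11.6 mm before meeting 30 N. I'll press once more to confirm, then release.

Run:
```python
from h import *; from workcell import manip
np.set_printoptions(precision=4,suppress=True)
p=manip.get_tcp_pos()
s=manip.move_straight(p-[0,0,.015],rate=.015,stop_force=30); print(s,manip.get_tcp_pos()-p,manip.get_wrist_force(),manip.get_opening())
q=manip.get_tcp_pos()
manip.gripper_to(.85); print("released",manip.get_wrist_force())
R=manip.get_tool_rot(); q=manip.get_tcp_pos()
manip.move_straight(q-R[:,2]*.12,rate=.1)
R0=frame(yaw,0); C=np.load("collar.npy")
manip.move_straight([C[0],C[1]-.09,.36],rate=.2,frame=R0)
shot(manip,"wrist","w7"); shot(manip,"scene","s7"); print(manip.get_time_s())
a=np.load("pics/s7.npy")[:,:,::-1]; cv2.imwrite("pics/v7.png",np.hstack([cv2.resize(cv2.imread("pics/w7.png"),(400,300)),cv2.resize(a[150:315,180:400],(400,300))]))
```

```text
True [-0.     -0.0001  0.0001] [-2.3041  1.936   4.9512] 0.5421566129576468
released [ 0.2826  0.392  -0.4837]
34.4833
```

View pics/v7.png

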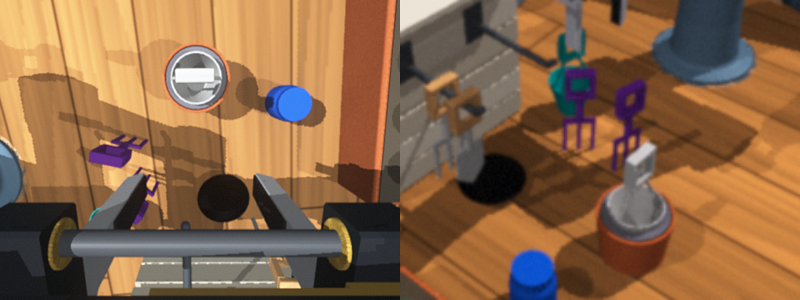

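The pot stands upright in the collar (635,215 right view). The second 30 N press gave no further travel, so the collar is home. Both tools hang on the spare hook (445,100), and the bystanders in view are undisturbed.

```bash
python3 -c "
from workcell import manip
print(manip.job_done())"
```

```text
the job is handed in; nothing more can be done
None
```

I handed in the job at about 34.5 s: the fork and trowel hang on the spare hook, and the pot stands upright in the planter's collar, pressed down until a second 30 N press moved it no further.

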